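# Hold the tube incubator's lid at the marked inspection angle

### The arm

A 6-joint arm with a two-finger parallel gripper is mounted at the origin on the work surface. World frame = base frame: x ahead of the robot, y to its left, z up, the work surface at z = 0. Lengths are in m, angles in degrees, forces in N, time in s.
With the tool pointing down it reaches from about 0.375 to 0.9 m from the base axis. Payload 3.1 kg.
Tool frame: the origin (TCP) lies midway between the tips of the shut fingers; the grasp point (between the pads) lies 19 mm behind it; z points along the fingers, y is the line along which they close (so a half turn about z gives the same grasp; the last joint's range is limited). The gripper opens to 87 mm and grips with 3 to 60 N. Pads are 19 mm wide; open, the fingers measure 117 mm over their backs; the gripper's body (75 mm by 190 mm) begins 51 mm behind the grasp point.
Start: joints at [-86.373, 30.224, 82.088, -0, 67.689, -10.227], TCP at [0.15, -0.607, 0.223] pointing down, gripper open.
Joint ranges: [-176.69, 176.69], [-43.24, 126.21], [12.49, 139.97], [-82, 262], [0, 151.66], [-163.58, 163.58]. Speed limits (degrees/s): [159.86, 159.86, 180, 180, 180, 180].

### API

Orientations are given as a 3x3 rotation matrix whose columns are the frame's x, y, z axes.
In Python, from rig import bot gives the robot as it stands.
- The arm moves only by the shell command python3 steer.py 'ROWS'. ROWS is rows parted by semicolons, their numbers by spaces, 1 to 20 of them, each of 7 numbers: dx, dy, dz in m, then a rotation vector rx, ry, rz in degrees, then the opening from 0.0 (shut) to 1.0 (fully open); each row is the pose to reach, as a shift and turn from the pose commanded when the command began, along the tool's axes at that moment; what a row does not reach only later rows make up. A row lasts 1/10 s, in which the tool goes at most 0.05 m and 8.59 degrees, less where a joint would pass 70% of its speed; a pose out of reach is approached as far as the arm can. The fingers move at their own pace and stop on an object; the grip force is fixed at half the most. Time passes only in rows, so rows that do not move let the fingers close. It prints the time, the measured TCP pose, the force, the opening and the grip force at its end.
- bot.read_state(): the state, without advancing time (a new reading comes with each control period).
- bot.capture(name): name is "side" or "top" or "wrist"; returns a dict with "color" (384x512x3 uint8, red, green, blue), "K" (3x3 intrinsics, pixels), "view" (4x4, takes a point from world to camera coordinates); the wrist camera has in their place "mount" (4x4, takes a point from camera to tool coordinates, whose origin is the TCP and whose axes are the flange's). Camera axes: x right, y up, looking along -z (the intrinsics and any distortion apply to the point x, -y, -z); pixel columns grow to the right and rows downward; lengths in m; the calibration is good to about 2 mm. The wrist camera is an equidistant fisheye: a pixel r from the principal point sees the ray r / f radians off the axis. A picture is of the moment at which its call begins: read the wrist's pose just before it. There is no depth.
- bot.hand_in(): hands the job in; it is judged then, once.
The state is a dict: "time_s": time; "joint_positions": joint angles; "qvel": joint speeds; "tau": joint torques, N m; "position": TCP position; "tcp_rot": TCP orientation; "force": force on the tool from outside, world axes, zero at the start; "moment": the same for the moment, N m; "opening": opening from 0.0 (shut) to 1.0 (fully open); "grasp_force": force on a finger pad.
Only numpy, scipy, OpenCV 4.12 (cv2) and the standard library are available. Lean on these libraries where they do the work, as an engineer would, in place of code of your own. Each camera call takes 0.05 s, during which the arm holds its last target. There are 200 camera calls.

### The job

The incubator's sprung lid is locked by a captive screw: take the yellow-handled key from the orange rack, turn the screw anticlockwise to its stop with it (never with the gripper itself), and hang the key back upright in its hole in the rack. Then lift the lid (it has a black handle) until its red pointer lines up with the green marker arm (within about 5 degrees) and finish while still holding it there, steady, with nothing put down or let go, because the spring would pull it shut. Leave the marker arm where it is set and everything else on the bench where it stands.

Things in the scene. Friction and masses are not known exactly. Their poses are not given: they have to be found in the camera images.
- lid_angle (a joint): incubator lid angle, rad: 0 shut, grows as its front edge (robot's side) rises; stops at 1.3. Spring hinge and weight pull it shut from every angle: about 3.5 N at the handle when shut, 5.5 N at 0.8 rad. Blue frame with a clear pane, 170 x 220 x 12 mm, a red pointer strip along its right (-y) edge
- mark (a joint): angle of the green marker arm, rad, on the same hinge line and scale as the lid: the lid is at the mark when lid_angle equals mark (set somewhere from 0.4 to 0.75). It stays where it is set
- screw_turn (a joint): captive lock screw, rad: near 0 (0 to 0.2) its steel tongue lies over the lid's front lip and the lid cannot open; grows as it is turned anticlockwise seen from above; stop at 1.15 = tongue clear of the lip. Stiff turn (0.06 N m), stays where left
- hinge (a point): middle of the lid's hinge line, on the fixed white tube incubator (250 x 250 x 90 mm high), 105 mm behind (+x) its centre and 96 mm above the bench. Axes are the incubator's: x away from its front, y along the hinge line to its left, z up
- mark_tip (a point): outer end of the green marker arm, 170 mm from the hinge line, beside the incubator's right (-y) side; its axes turn with the arm: x points along the arm towards the hinge
- lid_bar (a point): centre of the lid's handle bar; its axes turn with the lid (at lid angle 0 they are the incubator's). In the lid's axes it lies 155 mm in front (-x) of the hinge line and 42 mm above (+z) it
- lid: the lid, origin on the hinge line. Its black handle is a round bar 16 mm thick, 96 mm long along y (the hinge direction), its axis 36 mm above the lid's top, on a post at each end, 80 mm clear between them. Shut, the bar is 138 mm above the bench. A bar gripped across can turn between the finger pads as the lid swings
- screw_head (a point): brass head of the lock screw, on the incubator's front deck, 98 mm in front of its centre, 75 mm to its left: disc 34 mm across, 6 mm thick, with an upright rib on top, 20 long (along its x) x 4 wide x 10 mm high. Origin on the turning axis at the disc's underside, 100 mm above the bench. x turns with the screw; at screw_turn 0 it is the incubator's x
- key: loose screw key, 90 g, upright; origin at the centre of its lower end. From below: two steel prongs 14 mm long, 22 x 5 mm each, the 8 mm slot between them open along the key's x; hub 25 mm across to 20 mm; shank 12 mm to 46; black flange 54 mm to 50; yellow square handle 18 x 18 mm (sides along x, y) to 92 mm. Seated, its lower end is on the screw's disc; about 0.2 rad of play on the rib
- screw: the captive lock screw: steel tongue 26 mm long along its x below the brass head; origin on the turning axis, on the deck 90 mm above the bench
- well (a point): centre of the mouth of the key's hole, 36 x 36 mm square, straight through, at one end of the fixed orange tube rack (62 x 160 mm, top 55 mm above the bench; tubes stand 22 mm proud beyond 70 mm from the hole, towards the rack's +y). Axes are the rack's, z up. The key hangs in it by its flange, lower end 9 mm above the bench
- carton: white and blue carton, 65 x 50 x 36 mm, bystander, origin under its centre
- pen: black marker pen lying along its y, 130 x 14 x 12 mm, bystander
- tip_box: open yellow pipette tip box, 120 x 85 x 62 mm, bystander, origin under its centre
- bottle: clear bottle with blue cap, 72 mm across, 150 mm high, bystander
- beaker: glass beaker, 70 mm across, 90 mm high, bystander
- jar: small amber jar, 44 mm across, 60 mm high, bystander

How it is judged (in metres and radians):
On the way, in this order (a step that is already met when the one before it is completed fails the run):
1. the lock screw is turned to its stop (value of joint screw_turn above 0.95 rad), for 0.1 s.
2. the key hangs upright in its hole in the rack again, let go (horizontal distance between key and well below 0.012 m and height (world z) of key below 0.015 m and angle between key's own z axis and vertical below 0.2 rad and contact force between the fingers and key below 0.2 N), for 0.3 s.
3. the lid is raised to the mark, held by the fingers (angle between the x axis of lid_bar and the x axis of mark_tip, either way round below 0.09 rad and value of joint lid_angle above 0.25 rad and contact force between the fingers and lid above 1 N), for 0.3 s.
At the end, for the whole second after the job is handed in: Fingers hold the lid (over 1 N), lid within 0.09 rad of the green arm and still (under 0.08 rad/s); screw at 0.95 rad or more; key hanging upright in its hole (12 mm, tilt under 0.2 rad, lower end under 15 mm above the bench), untouched (all of step 2 and all of step 3 and velocity of joint lid_angle between -0.08 and 0.08 rad/s and value of joint screw_turn above 0.95 rad); the arm keeps its last pose, push and grip.
It fails at once if the gripper's fingers push on the screw head (contact force between the fingers and screw above 1 N).
It fails at once if the marker arm is moved (distance of mark_tip from where it was at the start of the episode above 0.01 m).
It fails at once if a bystander is displaced by more than 3 cm (distance of any of carton, pen, tip_box, bottle, beaker, jar from where it was at the start of the episode above 0.03 m).
It also fails if it takes over 58 s, if anything falls off the work surface, if the arm or the gripper's body presses on something with over 40 N, if the wrist force passes 120 N, or if a joint passes its speed limit or range.

## Working session

There is one attempt and no reset: what is moved stays moved. The work goes in short steps, Python scripts to look and compute and a shell command to move; the robot and the scene stay as the last step left them, time stands still between calls to the robot, and variables do not carry over. Pictures are saved under pics/ and viewed, at most 14 in all, crops included, and the job is handed in when it is done.

```bash
ls; mkdir -p pics
python3 - <<'E'
from rig import bot
import cv2,numpy as np
s=bot.read_state();print(s)
for n in ("top","side"):
    c=bot.capture(n);cv2.imwrite(f"pics/{n}0.png",cv2.cvtColor(c["color"],cv2.COLOR_RGB2BGR))
    print(c["K"],c["view"]); np.savez(f"{n}0.npz",**c)
E
```

```text
pics
rig.py
steer.py
{'time_s': 0.0, 'joint_positions': array([-8.63751523e+01,  3.02787359e+01,  8.21574837e+01, -9.06706869e-05,
        6.76876598e+01, -1.02281966e+01]), 'qvel': array([-0.01398046, -0.00682781,  0.05952436, -0.06257512,  0.00057099,
       -0.00944713]), 'tau': array([ 3.79883977e-04, -4.40038204e+01, -1.76591706e+01,  6.34258403e-02,
        5.81103971e-02, -1.52126440e-04]), 'position': array([ 0.14961664, -0.60607005,  0.221568  ]), 'tcp_rot': array([[ 9.70912912e-01,  2.39432867e-01, -1.38156381e-04],
       [ 2.39432602e-01, -9.70910590e-01,  2.15768393e-03],
       [ 3.82482958e-04, -2.12800233e-03, -9.99997663e-01]]), 'force': array([-0.52523358,  0.2348063 ,  0.96234388]), 'moment': array([0.03132516, 0.01333698, 0.00362614]), 'grasp_force': 0.0, 'opening': 1.0066703498257752}
[[490.63875431   0.         252.88938966]
 [  0.         490.63875431 190.49491963]
 [  0.           0.           1.        ]] [[-0.01669996 -0.99970766  0.01748427 -0.0093378 ]
 [ 0.99344413 -0.01461236  0.11338092 -0.56316001]
 [-0.11309229  0.0192631   0.99339774 -1.71387865]
 [ 0.          0.          0.          1.        ]]
[[407.13778148   0.         254.97327371]
 [  0.         407.13778148 190.96928328]
 [  0.           0.           1.        ]] [[-0.93665922 -0.35018985 -0.00604841  0.53200526]
 [ 0.20128761 -0.5523595   0.80893898 -0.19743679]
 [-0.28662312  0.75648268  0.5878615  -1.06585228]
 [ 0.          0.          0.          1.        ]]
```

View pics/top0.png

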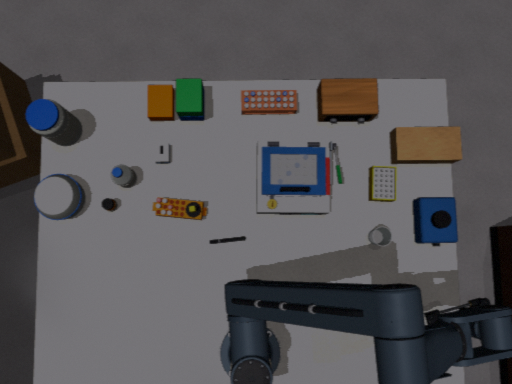

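View pics/side0.png

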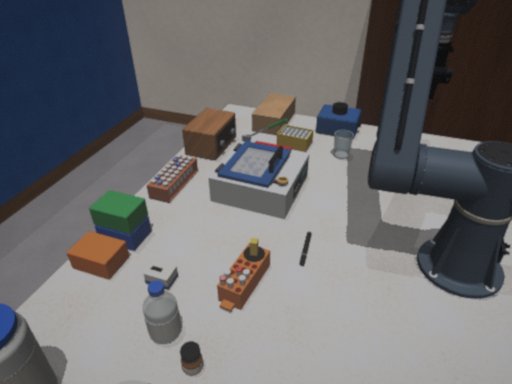

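The top view shows the key at about (193,209) on the rack's right end, with the tubes to its left. The screw is at (272,203), the lid spans (262-325, 147-195) with the black bar at (294,189), and the green arm tip is at (340,180). The side view agrees.

```bash
cat > h.py <<'E'
import numpy as np,cv2
def ray(c,u,v):
    K=c["K"];V=c["view"];d=np.array([(u-K[0,2])/K[0,0],-(v-K[1,2])/K[1,1],-1.])
    R=V[:3,:3];return -R.T@V[:3,3],R.T@d
def onz(c,u,v,z):
    o,d=ray(c,u,v);return o+d*(z-o[2])/d[2]
def wray(c,s,u,v):
    K=c["K"];x=(u-K[0,2])/K[0,0];y=(v-K[1,2])/K[1,1];t=np.hypot(x,y)
    k=np.sin(t)/t if t>1e-9 else 1.
    M=c["mount"];d=M[:3,:3]@np.array([x*k,-y*k,-np.cos(t)]);R=s["tcp_rot"]
    return s["position"]+R@M[:3,3],R@d
def wonz(c,s,u,v,z):
    o,d=wray(c,s,u,v);return o+d*(z-o[2])/d[2]
def cross(r1,r2):
    (a,d),(b,e)=r1,r2;A=np.stack([d,-e],1);t=np.linalg.lstsq(A,b-a,rcond=None)[0]
    p,q=a+t[0]*d,b+t[1]*e;return (p+q)/2,np.linalg.norm(p-q)
def blobs(img,lo,hi,box=None,amin=4):
    hsv=cv2.cvtColor(img,cv2.COLOR_RGB2HSV);m=cv2.inRange(hsv,np.array(lo),np.array(hi))
    if box: k=np.zeros_like(m);x0,y0,x1,y1=box;k[y0:y1,x0:x1]=1;m=m*k
    n,l,st,ce=cv2.connectedComponentsWithStats(m)
    return m,[(st[i,4],ce[i].round(1),st[i,:4]) for i in np.argsort(-st[1:,4])+1 if st[i,4]>=amin]
E
python3 - <<'E'
from h import *
t=dict(np.load("top0.npz"));s=dict(np.load("side0.npz"))
np.set_printoptions(precision=4,suppress=True)
for nm,lo,hi,bt,bs in [("yel",(22,120,80),(34,255,255),(180,195,210,225),(235,230,275,270)),
 ("brass",(10,100,60),(30,255,255),(262,190,282,212),(270,172,295,190)),
 ("blue",(100,130,50),(120,255,255),(255,140,335,200),(210,135,300,190)),
 ("red",(0,150,80),(8,255,255),(320,150,335,200),(250,135,300,160)),
 ("green",(40,80,40),(85,255,255),(328,135,350,190),(230,110,300,145)),
 ("orange",(3,150,80),(20,255,255),(145,190,215,225),(205,235,280,320))]:
    for c,b in((t,bt),(s,bs)):
        m,B=blobs(c["color"],lo,hi,b);print(nm,B[:3])
        for z in (0.055,0.1): 
            if B: print(z,onz(c,*B[0][1],z)[:2], end=' ')
        p=cv2.findNonZero(m)
        if p is not None: print(cv2.minAreaRect(p))
a=t["color"][135:235,140:350]; cv2.imwrite("pics/c1.png",cv2.cvtColor(cv2.resize(a,None,fx=3.8,fy=3.8,interpolation=2),cv2.COLOR_RGB2BGR))
E
```

```text
yel [(np.int32(27), array([191.6, 208.1]), array([189, 206,   6,   5], dtype=int32))]
0.055 [0.5017 0.1972] 0.1 [0.4981 0.1924] ((191.5, 208.0), (4.0, 5.0), 90.0)
yel [(np.int32(32), array([253.6, 241.3]), array([251, 239,   6,   6], dtype=int32))]
0.055 [0.5154 0.1499] 0.1 [0.4981 0.1949] ((253.5, 241.5), (5.0, 5.0), 90.0)
brass [(np.int32(72), array([271.7, 203.5]), array([268, 199,   9,  10], dtype=int32))]
0.055 [ 0.5135 -0.0829] 0.1 [ 0.5096 -0.0803] ((272.0, 203.5), (9.0, 8.0), 90.0)
brass [(np.int32(49), array([281.9, 180.4]), array([277, 178,  11,   6], dtype=int32))]
0.055 [ 0.5302 -0.1445] 0.1 [ 0.512  -0.0815] ((282.0, 180.5), (10.0, 5.0), 0.0)
blue [(np.int32(1358), array([293.5, 169.9]), array([262, 147,  63,  48], dtype=int32))]
0.055 [ 0.6315 -0.1625] 0.1 [ 0.6245 -0.1578] ((293.0, 170.5), (47.0, 62.0), 90.0)
blue [(np.int32(609), array([251.6, 165. ]), array([219, 142,  70,  42], dtype=int32))]
0.055 [ 0.6534 -0.197 ] 0.1 [ 0.6276 -0.1308] ((253.47476196289062, 162.12303161621094), (63.57369613647461, 37.22490310668945), 11.592175483703613)
red [(np.int32(102), array(
[... 937 characters left out ...]
(np.int32(501), array([176.2, 208. ]), array([153, 198,  50,  21], dtype=int32)), (np.int32(26), array([204.3, 211. ]), array([203, 207,   4,   9], dtype=int32))]
0.055 [0.5028 0.2508] 0.1 [0.4992 0.2446] ((179.49505615234375, 208.0495147705078), (53.134986877441406, 17.71166229248047), 5.710593223571777)
orange [(np.int32(157), array([248.6, 266.1]), array([235, 254,  28,  31], dtype=int32)), (np.int32(68), array([227.1, 304. ]), array([222, 300,  12,   9], dtype=int32)), (np.int32(58), array([237.5, 287.5]), array([230, 282,  16,  12], dtype=int32))]
0.055 [0.4958 0.2367] 0.1 [0.4797 0.2763] ((239.47671508789062, 274.734130859375), (22.270580291748047, 70.22932434082031), 34.2868766784668)
```

View pics/c1.png

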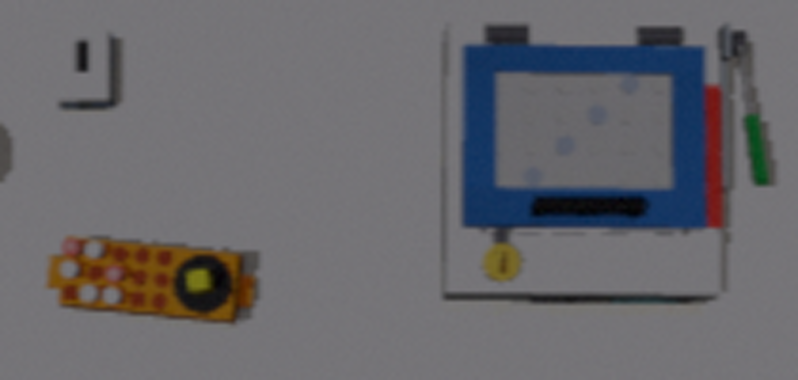

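```bash
cat > go.py <<'E'
# go.py x y z yaw(deg of tool x axis, tool down) [tilt about world y] -> shift & rotvec in commanded tool axes
import sys;from rig import bot;import numpy as np
from scipy.spatial.transform import Rotation as Ro
x,y,z,w=map(float,sys.argv[1:5]);til=float(sys.argv[5]) if len(sys.argv)>5 else 0
s=bot.read_state();R=s["tcp_rot"];a=np.radians(w)
T=Ro.from_euler('y',til,degrees=True).as_matrix()@np.array([[np.cos(a),np.sin(a),0],[np.sin(a),-np.cos(a),0],[0,0,-1]])
print((R.T@(np.array([x,y,z])-s["position"])).round(4),Ro.from_matrix(R.T@T).as_rotvec(degrees=True).round(2))
print("yaw now",np.degrees(np.arctan2(R[1,0],R[0,0])).round(2),s["position"].round(4),s["joint_positions"].round(1),s["time_s"])
E
python3 go.py 0.45 -0.08 0.30 0
```

```text
[ 0.4176 -0.4391 -0.0773] [-1.100e-01 -1.000e-02  1.385e+01]
yaw now 13.85 [ 0.1496 -0.6061  0.2217] [-86.4  30.3  82.1   0.   67.7 -10.2] 0.1
```

```bash
r="0.418 -0.439 -0.077 -0.1 0 13.85 1"; python3 steer.py '0.418 -0.439 -0.077 -0.1 0 13.85 1;0.418 -0.439 -0.077 -0.1 0 13.85 1;0.418 -0.439 -0.077 -0.1 0 13.85 1;0.418 -0.439 -0.077 -0.1 0 13.85 1;0.418 -0.439 -0.077 -0.1 0 13.85 1;0.418 -0.439 -0.077 -0.1 0 13.85 1;0.418 -0.439 -0.077 -0.1 0 13.85 1;0.418 -0.439 -0.077 -0.1 0 13.85 1;0.418 -0.439 -0.077 -0.1 0 13.85 1;0.418 -0.439 -0.077 -0.1 0 13.85 1;0.418 -0.439 -0.077 -0.1 0 13.85 1;0.418 -0.439 -0.077 -0.1 0 13.85 1;0.418 -0.439 -0.077 -0.1 0 13.85 1;0.418 -0.439 -0.077 -0.1 0 13.85 1;0.418 -0.439 -0.077 -0.1 0 13.85 1;0.418 -0.439 -0.077 -0.1 0 13.85 1;0.418 -0.439 -0.077 -0.1 0 13.85 1'
cat > cap.py <<'E'
import sys,pickle;from rig import bot;from h import *
n=sys.argv[1];cam=sys.argv[2]
s=bot.read_state();c=bot.capture(cam);pickle.dump((s,c),open(n+".pkl","wb"))
cv2.imwrite(f"pics/{n}.png",cv2.cvtColor(c["color"],cv2.COLOR_RGB2BGR));print(s["position"],s["time_s"],c["K"][0])
E
python3 cap.py w1 wrist
```

```text
time_s: 1.8
position: [0.4497, -0.0818, 0.2992]
tcp_rot: [[1.0, -0.003, -0.001], [-0.003, -1.0, -0.002], [-0.001, 0.002, -1.0]]
force: [-1.2, -0.3, 0.0]
opening: 0.998
grasp_force: 0.0
[ 0.4497469  -0.08182024  0.29923881] 1.8 [297.31863964   0.         255.0891205 ]
```

View pics/w1.png

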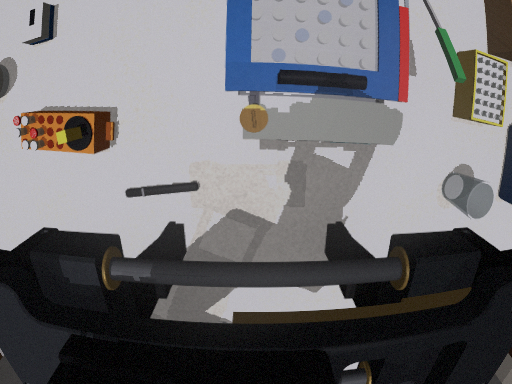

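The wrist view shows the screw at (254,118), with its rib roughly along the image's vertical. The bar runs (280,76)-(366,82), the key is at (75,133), and the green arm grip runs (440,30)-(462,78).

Run:
```python
import pickle;from h import *
np.set_printoptions(precision=4,suppress=True)
s,c=pickle.load(open("w1.pkl","rb"));im=c["color"]
def rect(m,z):
    q=cv2.findNonZero(m).reshape(-1,2)
    P=np.array([wonz(c,s,u,v,z)[:2] for u,v in q]).astype(np.float32);return P,cv2.minAreaRect(P*1000)
m,B=blobs(im,(10,90,60),(28,255,255),(235,95,275,140));print("brass",B[:2])
P,r=rect(m,.106);print(r,cv2.minEnclosingCircle(P*1000))
m,B=blobs(im,(100,130,40),(120,255,255),(215,0,400,105));print("blue",B[:2])
# front edge of lid: lowest blue per column; top z=.102
F=[];
for u in list(range(232,275,3))+list(range(372,396,3)):
    v=np.nonzero(m[:,u])[0]
    if len(v): F.append(wonz(c,s,u,v.max()+.5,.102)[:2])
F=np.array(F);vx=cv2.fitLine(F.astype(np.float32),cv2.DIST_HUBER,0,1e-4,1e-4).ravel();print("lid front",vx,F[0],F[-1])
print("front yaw",np.degrees(np.arctan2(vx[1],vx[0])))
L=np.array([wonz(c,s,np.nonzero(m[v])[0].min()-.5,v,.102)[:2] for v in range(10,85,5)]);print("left edge",L[0],L[-1])
m,B=blobs(im,(22,120,60),(34,255,255),(45,110,105,155));print("yel",B[:2])
P,r=rect(m,.101);print(r)
g=cv2.cvtColor(im,cv2.COLOR_RGB2HSV)
k=cv2.inRange(g,(0,0,0),(180,255,60));k[:, :270]=0;k[:,375:]=0;k[:62]=0;k[94:]=0
q=cv2.findNonZero(k);print("bar",cv2.minAreaRect(q),[wonz(c,s,u,v,.138)[:2] for u,v in((280,77),(366,82),tuple(q.reshape(-1,2).mean(0)))])
m,B=blobs(im,(40,80,40),(85,255,255),(400,0,480,90));print("green",B[:2],cv2.minAreaRect(cv2.findNonZero(m)))
m,B=blobs(im,(3,150,60),(20,255,255),(10,100,120,160));print("or",B[:2]);
a=im[90:150,225:285];b=im[100:160,0:120]
o=np.zeros((490,760,3),np.uint8);o[:360,:360]=cv2.resize(a,(360,360),interpolation=2);o[:190,370:750]=cv2.resize(b,(380,190),interpolation=2)
o[200:480,370:650]=cv2.resize(im[10:90,400:480],(280,280),interpolation=2)
cv2.imwrite("pics/c2.png",cv2.cvtColor(o,cv2.COLOR_RGB2BGR))
```

```text
brass [(np.int32(610), array([253.4, 117.8]), array([240, 104,  28,  28], dtype=int32))]
((510.9730224609375, -79.32157135009766), (32.03519821166992, 32.35049819946289), 89.8113784790039) ((510.6584777832031, -79.23561096191406), 16.766210556030273)
blue [(np.int32(6394), array([308.6,  57.6]), array([225,   0, 174, 101], dtype=int32))]
lid front [ 0.0201  0.9998  0.5422 -0.1469] [ 0.5449 -0.0539] [ 0.5404 -0.2575]
front yaw 88.85032
left edge [ 0.6449 -0.0474] [ 0.5566 -0.0462]
yel [(np.int32(188), array([ 65.6, 136. ]), array([ 56, 128,  26,  17], dtype=int32)), (np.int32(20), array([ 71.8, 130.8]), array([ 67, 129,   9,   5], dtype=int32))]
((501.200927734375, 179.47251892089844), (18.566600799560547, 44.43926239013672), 10.494749069213867)
bar ((322.0086364746094, 78.8801498413086), (88.49197387695312, 14.56440544128418), 4.134671688079834) [array([ 0.557 , -0.1079]), array([ 0.5567, -0.2049]), array([ 0.5565, -0.1533])]
green [(np.int32(441), array([452.6,  56. ]), array([436,  27,  31,  56], dtype=int32)), (np.int32(4), array([440.2,  41.5]), array([440,  40,   2,   4], dtype=int32))] ((450.7394714355469, 54.407127380371094), (60.31807327270508, 11.283475875854492), 68.80594635009766)
or [(np.int32(2100), array([ 68.2, 129. ]), array([ 21, 111,  93,  42], dtype=int32))]
```

View pics/c2.png

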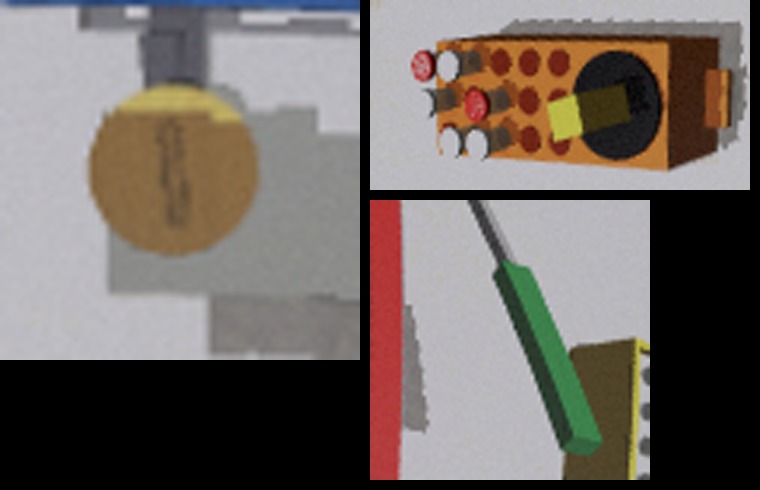

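```bash
python3 - <<'E'
import pickle;from h import *
np.set_printoptions(precision=4,suppress=True)
s,c=pickle.load(open("w1.pkl","rb"));im=c["color"];print("cam",wray(c,s,255,192))
H=np.array([.7125,-.158,.096]);yw=np.radians(-1);R=np.array([[np.cos(yw),-np.sin(yw),0],[np.sin(yw),np.cos(yw),0],[0,0,1]])
def arm(r,d=.170):
    o=R.T@(r[0]-H);e=R.T@r[1];a,b,k=e[0]**2+e[2]**2,2*(o[0]*e[0]+o[2]*e[2]),o[0]**2+o[2]**2-d*d
    for t in np.roots([a,b,k]):
        p=o+np.real(t)*e;print("  ",p,"ang",np.arctan2(p[2],-p[0]))
for uv in((458,76),(460.6,79.1),(463,77)): print("w1",uv);arm(wray(c,s,*uv))
t=dict(np.load("top0.npz"));sd=dict(np.load("side0.npz"))
print("top");arm(ray(t,340.5,183)); print("side");arm(ray(sd,287,119.5))
print("tri tip top/side",cross(ray(t,340.5,183),ray(sd,286.5,120))," w1/side",cross(wray(c,s,460,78),ray(sd,286.5,120)),"w1/top",cross(wray(c,s,460,78),ray(t,340.5,183)))
h=cv2.cvtColor(im,cv2.COLOR_RGB2HSV);m=cv2.inRange(h,(22,120,130),(34,255,255));m[:, :50]=0;m[:,72]=0;m[:,72:]=0;m[:120]=0;m[150:]=0
q=cv2.findNonZero(m).reshape(-1,2);P=np.array([wonz(c,s,u,v,.101)[:2] for u,v in q]).astype(np.float32);print("key top",len(q),cv2.minAreaRect(P*1000))
E
python3 go.py 0.44 0.193 0.26 5
```

```text
cam (array([ 0.5306, -0.0811,  0.4609]), array([-0.3009,  0.0006, -0.9537]))
w1 (458, 76)
   [-0.099  -0.3225 -0.1382] ang -0.9490367533032279
   [-0.1386 -0.1362  0.0984] ang 0.6172427837113076
w1 (460.6, 79.1)
   [-0.1047 -0.3263 -0.1339] ang -0.9069252850215118
   [-0.1408 -0.1425  0.0952] ang 0.5947081922176355
w1 (463, 77)
   [-0.0986 -0.3364 -0.1385] ang -0.9520003336606591
   [-0.1385 -0.1432  0.0986] ang 0.6188116088766445
top
   [-0.1163 -0.188  -0.124 ] ang -0.8173112197269334
   [-0.1442 -0.1457  0.0901] ang 0.5583399293504657
side
   [ 0.0117 -0.662  -0.1696] ang -1.6397420304407506
   [-0.1429 -0.148   0.0921] ang 0.572755243541525
tri tip top/side (array([ 0.5667, -0.3006,  0.1876]), np.float64(0.0022653477288807704))  w1/side (array([ 0.5696, -0.3015,  0.1866]), np.float64(0.002891443130733648)) w1/top (array([ 0.5684, -0.3011,  0.1862]), np.float64(0.005199809508722133))
key top 118 ((498.89715576171875, 192.63479614257812), (18.056074142456055, 17.41829490661621), 7.314352512359619)
[-0.0105 -0.2748  0.0389] [ 0.09  0.03 -5.14]
yaw now -0.14 [ 0.4498 -0.0817  0.2993] [-24.3  11.6  99.2  -0.1  69.2  65.9] 1.85
```

```bash
python3 go.py 0.4985 0.193 0.16 97.3
```

```text
[ 0.048  -0.2751  0.1388] [ 5.000e-02  1.000e-01 -9.744e+01]
yaw now -0.14 [ 0.4498 -0.0817  0.2993] [-24.3  11.6  99.2  -0.1  69.2  65.9] 1.85
```

```bash
python3 steer.py '0.048 -0.275 0.139 0.05 0.1 -97.4 0.7;0.048 -0.275 0.139 0.05 0.1 -97.4 0.7;0.048 -0.275 0.139 0.05 0.1 -97.4 0.7;0.048 -0.275 0.139 0.05 0.1 -97.4 0.7;0.048 -0.275 0.139 0.05 0.1 -97.4 0.7;0.048 -0.275 0.139 0.05 0.1 -97.4 0.7;0.048 -0.275 0.139 0.05 0.1 -97.4 0.7;0.048 -0.275 0.139 0.05 0.1 -97.4 0.7;0.048 -0.275 0.139 0.05 0.1 -97.4 0.7;0.048 -0.275 0.139 0.05 0.1 -97.4 0.7;0.048 -0.275 0.139 0.05 0.1 -97.4 0.7;0.048 -0.275 0.139 0.05 0.1 -97.4 0.7;0.048 -0.275 0.139 0.05 0.1 -97.4 0.7;0.048 -0.275 0.139 0.05 0.1 -97.4 0.7;0.048 -0.275 0.139 0.05 0.1 -97.4 0.7'
python3 cap.py w2 wrist; python3 go.py 0.4985 0.193 0.067 97.3
```

```text
time_s: 3.35
position: [0.4986, 0.1939, 0.1601]
tcp_rot: [[-0.127, 0.992, 0.001], [0.992, 0.127, -0.0], [-0.0, 0.001, -1.0]]
force: [0.4, -0.0, 0.5]
opening: 0.702
grasp_force: 0.0
[0.49857054 0.19386295 0.16007724] 3.35 [297.31863964   0.         255.0891205 ]
[-0.001  -0.0002  0.0931] [0.04 0.01 0.03]
yaw now 97.33 [0.4985 0.194  0.1601] [ 9.3 28.3 98.6 -0.  53.   2. ] 3.4
```

View pics/w2.png

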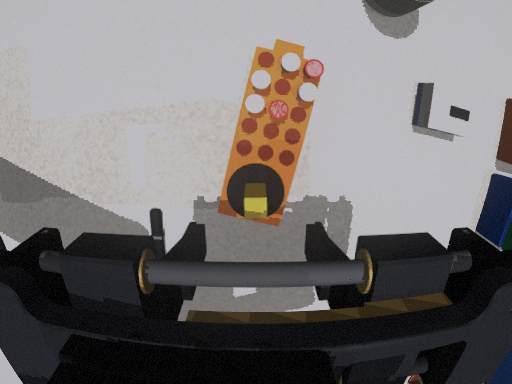

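The key handle top is at (256,208) and square to the gripper. The rack itself is turned about 13° from it. I'll check the key centre and then descend.

```bash
python3 - <<'E'
import pickle;from h import *
s,c=pickle.load(open("w2.pkl","rb"))
h=cv2.cvtColor(c["color"],cv2.COLOR_RGB2HSV);m=cv2.inRange(h,(22,120,130),(34,255,255));k=np.zeros_like(m);k[190:220,240:272]=1;m*=k
q=cv2.findNonZero(m).reshape(-1,2);P=np.array([wonz(c,s,u,v,.101)[:2] for u,v in q]).astype(np.float32);print(len(q),q.min(0),q.max(0),cv2.minAreaRect(P*1000))
m,B=blobs(c["color"],(3,150,60),(20,255,255),(215,35,330,225));
b=cv2.inRange(h,(0,0,0),(180,255,60))
k=np.zeros_like(m);k[155:222,215:300]=1;b*=k;q=cv2.findNonZero(b).reshape(-1,2);P=np.array([wonz(c,s,u,v,.059)[:2] for u,v in q]).astype(np.float32);print("flange",cv2.minEnclosingCircle(P*1000))
for uv in((219,213),(281,223),(256,45),(323,60)): print("rack",uv,wonz(c,s,*uv,.055))
E
python3 steer.py '-0.001 0 0.05 0 0 0 0.7;-0.001 0 0.08 0 0 0 0.7;-0.001 0 0.093 0 0 0 0.7;-0.001 0 0.093 0 0 0 0.7;-0.001 0 0.093 0 0 0 0.7'
```

```text
359 [244 197] [266 217] ((498.71563720703125, 193.5228729248047), (17.45199966430664, 16.88655662536621), 7.295419692993164)
flange ((498.9000244140625, 193.0701141357422), 26.708377838134766)
rack (219, 213) [0.46707797 0.16612424 0.055     ]
rack (281, 223) [0.52817341 0.16342628 0.055     ]
rack (256, 45) [0.48258257 0.32580413 0.055     ]
rack (323, 60) [0.54342247 0.32170827 0.055     ]
time_s: 3.9
position: [0.4994, 0.1935, 0.0678]
tcp_rot: [[-0.129, 0.992, 0.002], [0.992, 0.129, 0.0], [-0.0, 0.002, -1.0]]
force: [0.6, -0.1, 0.1]
opening: 0.697
grasp_force: 0.0
```

```bash
python3 steer.py '0 0 0 0 0 0 0;0 0 0 0 0 0 0;0 0 0 0 0 0 0;0 0 0 0 0 0 0;0 0 0 0 0 0 0;0 0 0 0 0 0 0;0 0 -0.03 0 0 0 0;0 0 -0.08 0 0 0 0;0 0 -0.13 0 0 0 0;0 0 -0.15 0 0 0 0;0 0 -0.15 0 0 0 0;0 0 -0.15 0 0 0 0'
python3 cap.py s1 side
python3 - <<'E'
import pickle;from h import *
s,c=pickle.load(open("s1.pkl","rb"));V=c["view"];K=c["K"]
p=s["position"]
for z in (p[2],p[2]-.058):
    q=V@np.array([p[0],p[1],z,1]);u=K[0,0]*q[0]/-q[2]+K[0,2];v=-K[1,1]*q[1]/-q[2]+K[1,2];print(u,v)
u,v=int(u),int(v);a=c["color"][v-45:v+15,u-35:u+35]
cv2.imwrite("pics/c3.png",cv2.cvtColor(cv2.resize(a,None,fx=9,fy=9,interpolation=2),cv2.COLOR_RGB2BGR))
o=-V[:3,:3].T@V[:3,3];print("cam az from key",np.degrees(np.arctan2(o[1]-p[1],o[0]-p[0])),o)
E
```

```text
time_s: 5.1
position: [0.4978, 0.1932, 0.2165]
tcp_rot: [[-0.129, 0.992, -0.0], [0.992, 0.129, -0.0], [-0.0, -0.0, -1.0]]
force: [0.7, 0.6, -1.9]
opening: 0.207
grasp_force: 30.0
[0.49776054 0.19317596 0.21653043] 5.1 [407.13778148   0.         254.97327371]
253.5866822875735 203.5027778402683
253.78282916716205 222.77130523100863
cam az from key 111.0145512970109 [0.2325513  0.88354554 0.78950562]
```

View pics/c3.png

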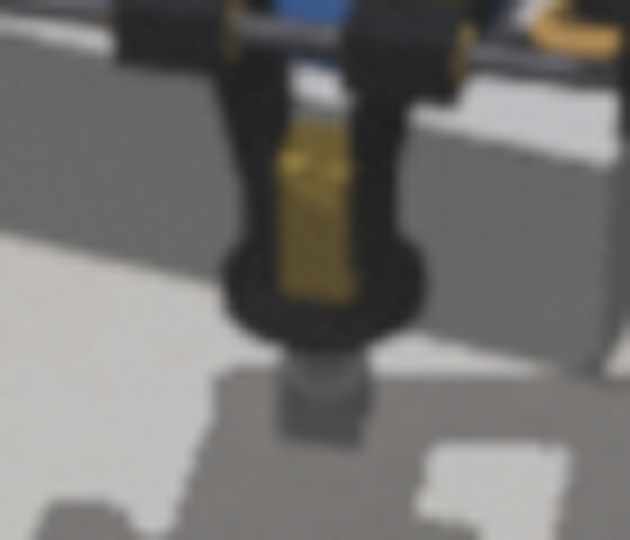

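The crop shows solid prongs about 23 mm wide and no gap, so the slot runs across this view. That puts the key's x axis at yaw ≈ 7°, i.e. tool yaw minus 90°. Now I'll move above the screw.

```bash
python3 - <<'E'
import pickle;from h import *
s,c=pickle.load(open("w1.pkl","rb"));g=cv2.cvtColor(c["color"],cv2.COLOR_RGB2GRAY)
p=g[108:130,246:262];print(p)
E
python3 go.py 0.5108 -0.0797 0.19 94
```

```text
[[138 139 140 139 139 139 134 136 139 139 136 132 134 137 153 163]
 [115 111 107 107 112 111 107 101 104 111 108 108 106 110 144 166]
 [108 113 107 108 107  99  96  87 101 109 111 108 111 111 120 131]
 [108 111 109 108 105  95  92  99  86  96 110 109 107 106 108 110]
 [111 113 108 109 108  92  95 103  91 105 109 106 107 107 110 111]
 [111 114 109 108 105  85  92 100  86  99 109 108 109 109 111 111]
 [109 110 110 108 112 104  88  97  92  99 111 110 108 111 110 112]
 [110 113 112 110 107 103  91 100  89  92 109 108 107 107 111 108]
 [108 113 112 108 112 104  85  94  93  99 112 110 109 108 108 109]
 [109 108 110 108 111 104  84  95  99 103 109 106 109 108 110 110]
 [108 109 110 108 110 103  83  99  98  97 110 110 107 108 107 112]
 [108 112 111 110 110 100  80 100 104  98 108 110 107 107 109 110]
 [112 109 112 109 112 100  81  97 107  87  99 109 110 110 108 112]
 [109 107 110 113 111 106  93  94 100  86  93 109 108 108 108 109]
 [111 110 109 110 110 109 102  92  99  82  92 111 107 108 107 109]
 [108 111 109 111 107 108 103  92  97  90  92 110 109 107 105 110]
 [105 110 111 110 108 110 100  86  96  92  97 111 105 106 108 107]
 [108 108 111 109 115 109 101  83  97  97  99 110 109 106 109 109]
 [108 109 111 111 109 110 100  85  90  92 102 109 111 106 109 108]
 [109 111 110 110 107 108 104  93  95  95 103 111 111 108 105 111]
 [109 109 113 111 108 108 114 109 108 105 106 111 111 109 108 110]
 [108 107 111 112 108 110 111 113 110 108 110 109 113 110 110 111]]
[-0.2722 -0.0215  0.0257] [-0.16  0.02  3.4 ]
yaw now 97.4 [0.4971 0.1931 0.2156] [ 9.2 23.8 95.6 -0.  60.8  1.8] 5.15
```

```bash
python3 steer.py '-0.272 -0.0215 0 -0.16 0 1.4 0;-0.272 -0.0215 0 -0.16 0 1.4 0;-0.272 -0.0215 0 -0.16 0 1.4 0;-0.272 -0.0215 0 -0.16 0 1.4 0;-0.272 -0.0215 0 -0.16 0 1.4 0;-0.272 -0.0215 0 -0.16 0 1.4 0;-0.272 -0.0215 0.025 -0.16 0 1.4 0;-0.272 -0.0215 0.025 -0.16 0 1.4 0;-0.272 -0.0215 0.025 -0.16 0 1.4 0'; python3 cap.py w3 wrist;python3 cap.py s3 side;python3 - <<'E'
import pickle;from h import *
s,c=pickle.load(open("w3.pkl","rb"));a=c["color"][110:250,170:340]
s,c=pickle.load(open("s3.pkl","rb"));V=c["view"];K=c["K"];p=s["position"]
q=V@np.array([.511,-.08,.12,1]);u=int(K[0,0]*q[0]/-q[2]+K[0,2]);v=int(-K[1,1]*q[1]/-q[2]+K[1,2])
b=c["color"][v-35:v+15,u-25:u+25]
o=np.zeros((400,800,3),np.uint8);o[:330,:400]=cv2.resize(a,(400,330),interpolation=2);o[:380,410:790]=cv2.resize(b,(380,380),interpolation=2)
cv2.imwrite("pics/c4.png",cv2.cvtColor(o,cv2.COLOR_RGB2BGR))
E
python3 go.py 0.5108 -0.0797 0.165 96
```

```text
time_s: 6.05
position: [0.5106, -0.0785, 0.1902]
tcp_rot: [[-0.105, 0.995, -0.002], [0.995, 0.105, 0.002], [0.003, -0.002, -1.0]]
force: [0.4, -0.5, -0.1]
opening: 0.204
grasp_force: 30.0
[ 0.51062682 -0.07847558  0.19020697] 6.05 [297.31863964   0.         255.0891205 ]
[ 0.51148533 -0.07844276  0.19115433] 6.1 [407.13778148   0.         254.97327371]
[-0.0011 -0.0014  0.0268] [ 0.14 -0.03  0.07]
yaw now 96.07 [ 0.5121 -0.0785  0.1918] [-21.1  24.4  99.3   0.1  56.2 -27.3] 6.15
```

View pics/c4.png

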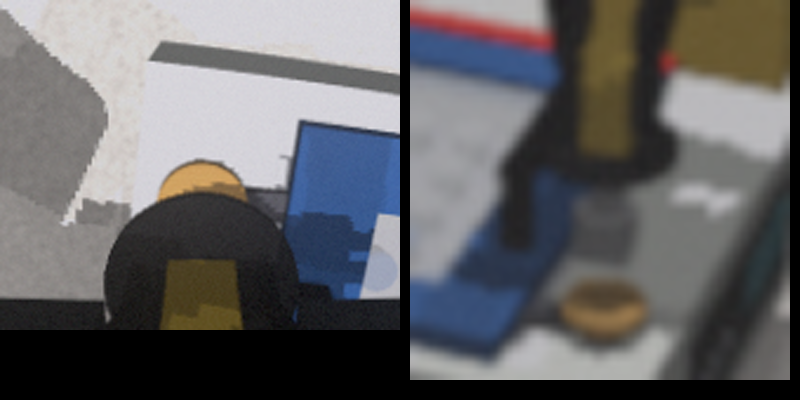

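The key hangs directly above the disc in both crops: flange x≈200 against disc ≈202, and prongs x≈602 against disc 604. I'll descend slowly.

```bash
python3 steer.py '-0.001 -0.001 0.008 0.1 0 0 0;-0.001 -0.001 0.014 0.1 0 0 0;-0.001 -0.001 0.02 0.1 0 0 0;-0.001 -0.001 0.025 0.1 0 0 0;-0.001 -0.001 0.026 0.1 0 0 0;-0.001 -0.001 0.026 0.1 0 0 0'; python3 go.py 0.5108 -0.0797 0.1648 96
```

```text
time_s: 6.75
position: [0.5118, -0.0803, 0.1676]
tcp_rot: [[-0.105, 0.994, 0.003], [0.994, 0.105, -0.0], [-0.001, 0.003, -1.0]]
force: [-2.1, 0.4, 10.3]
opening: 0.203
grasp_force: 30.0
[ 0.0007 -0.0009  0.0028] [0.15 0.03 0.02]
yaw now 96.02 [ 0.5118 -0.0803  0.1676] [-2.130e+01  2.650e+01  1.007e+02  1.000e-01  5.270e+01 -2.740e+01] 6.75
```

```bash
python3 steer.py '0 0 0 0 0 -6 0;0 0 0 0 0 -12 0;0 0 0 0 0 -18 0;0 0 0 0 0 -24 0;0 0 0 0 0 -30 0;0 0 0 0 0 -36 0;0 0 0 0 0 -42 0;0 0 0 0 0 -48 0;0 0 0 0 0 -54 0;0 0 0 0 0 -60 0;0 0 0 0 0 -63 0;0 0 0 0 0 -63 0'; python3 -c "
from rig import bot;s=bot.read_state();print(s['moment'],s['force'],s['opening'])"; python3 go.py 0.5108 -0.0797 0.1648 170
```

```text
time_s: 7.95
position: [0.5112, -0.0794, 0.1676]
tcp_rot: [[-0.934, 0.358, 0.002], [0.358, 0.934, 0.002], [-0.001, 0.002, -1.0]]
force: [-3.5, 3.0, 12.4]
opening: 0.204
grasp_force: 30.0
[ 0.70488739  0.54715325 -0.04046772] [-3.50927632  2.95113263 12.37212907] 0.20445165904524962
[ 0.0002 -0.0004  0.0028] [  0.11   0.06 -10.98]
yaw now 159.02 [ 0.5112 -0.0794  0.1676] [-2.130e+01  2.640e+01  1.008e+02  1.000e-01  5.280e+01 -9.040e+01] 7.95
```

```bash
python3 steer.py '0 0 0 0 0 -2 0;0 0 0 0 0 -4 0;0 0 0 0 0 -4 0;0 0 0 0 0 -4 0'; python3 -c "
from rig import bot;s=bot.read_state();print(s['moment'],s['force'],s['opening'])"; python3 cap.py w4 wrist; python3 go.py 0.5108 -0.0797 0.1648 170
```

```text
time_s: 8.35
position: [0.5108, -0.0791, 0.1676]
tcp_rot: [[-0.956, 0.293, 0.001], [0.293, 0.956, 0.002], [-0.0, 0.002, -1.0]]
force: [-3.3, 2.9, 13.3]
opening: 0.202
grasp_force: 30.0
[ 0.82759229  0.69799176 -0.0555679 ] [-3.29688896  2.88959081 13.26787194] 0.20236620291777727
[ 0.51075324 -0.07912973  0.16760054] 8.35 [297.31863964   0.         255.0891205 ]
[-0.0002 -0.0005  0.0028] [ 0.12  0.01 -7.03]
yaw now 162.97 [ 0.5107 -0.0791  0.1676] [-21.3  26.4 100.8   0.2  52.8 -94.3] 8.4
```

```bash
python3 steer.py '0 0 0 0 0 -2 0;0 0 0 0 0 -4 0;0 0 0 0 0 -4 0;0 0 0 0 0 -4 0'; python3 -c "
from rig import bot;s=bot.read_state();print(s['moment'],s['force'],s['opening'])"; python3 cap.py w4 wrist;  python3 cap.py s4 side;python3 cap.py t4 top;python3 - <<'E'
import pickle;from h import *
a=pickle.load(open("w4.pkl","rb"))[1]["color"][60:250,130:380];c=pickle.load(open("s4.pkl","rb"))[1]["color"][140:205,240:320];d=pickle.load(open("t4.pkl","rb"))[1]["color"][180:220,250:300]
o=np.zeros((600,800,3),np.uint8);o[:304,:400]=cv2.resize(a,(400,304),interpolation=2);o[:309,410:790]=cv2.resize(c,(380,309),interpolation=2);o[315:595,:350]=cv2.resize(d,(350,280),interpolation=2)
cv2.imwrite("pics/c5.png",cv2.cvtColor(o,cv2.COLOR_RGB2BGR))
E
```

```text
time_s: 8.8
position: [0.5103, -0.0789, 0.1676]
tcp_rot: [[-0.974, 0.226, -0.0], [0.226, 0.974, 0.002], [0.001, 0.002, -1.0]]
force: [-4.7, 4.1, 13.9]
opening: 0.207
grasp_force: 30.0
[ 0.91280645  0.80240201 -0.07275148] [-4.70444941  4.13797511 13.91063464] 0.20699033996851723
[ 0.51029489 -0.07892753  0.16759419] 8.8 [297.31863964   0.         255.0891205 ]
[ 0.51027884 -0.07891039  0.16757798] 8.85 [407.13778148   0.         254.97327371]
[ 0.51031807 -0.07891289  0.16760215] 8.9 [490.63875431   0.         252.88938966]
```

View pics/c5.png

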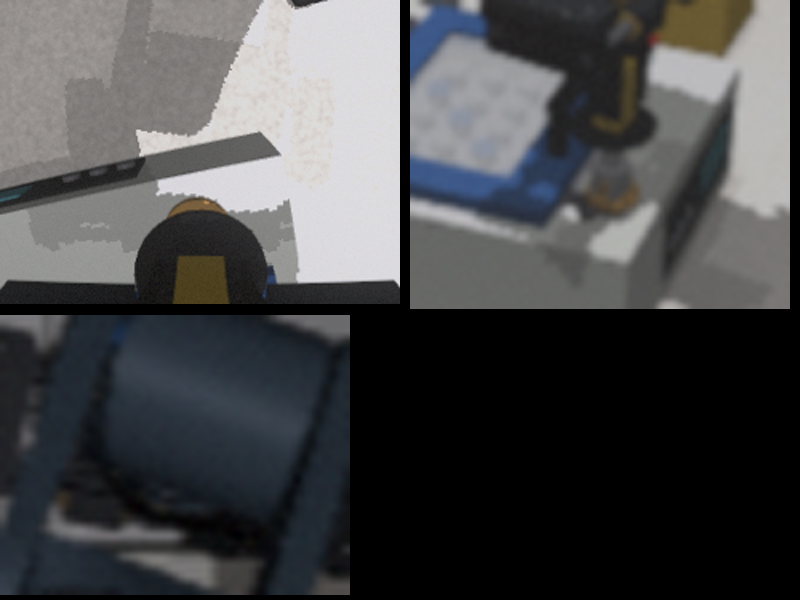

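The key is seated on the disc and the tongue now points away from the lip (side crop, ~(570,205)). The moment is above the friction level, so the screw is at its stop. I'll relieve the twist, lift, and check the screw.

```bash
python3 steer.py '0 0 0 0 0 4 0;0 0 0 0 0 4 0;0 0 -0.02 0 0 4 0;0 0 -0.05 0 0 4 0;0 0 -0.05 0 0 4 0'; python3 go.py 0.45 0.05 0.22 97.3
```

```text
time_s: 9.45
position: [0.5139, -0.0811, 0.2193]
tcp_rot: [[-0.956, 0.292, 0.009], [0.292, 0.956, -0.003], [-0.01, -0.0, -1.0]]
force: [1.2, 0.1, -1.4]
opening: 0.201
grasp_force: 30.0
[ 0.0994  0.1067 -0.0017] [ 0.32  0.49 65.72]
yaw now 163.02 [ 0.5139 -0.0811  0.2193] [-21.3  22.2  97.6   0.   59.6 -94.4] 9.45
```

```bash
python3 go.py 0.499 0.1933 0.22 97.3
```

```text
[ 0.0944  0.2581 -0.0016] [ 0.32  0.49 65.72]
yaw now 163.02 [ 0.5139 -0.0811  0.2193] [-21.3  22.2  97.6   0.   59.6 -94.4] 9.45
```

```bash
python3 steer.py '0.094 0.258 0 0.3 0.5 65.7 0;0.094 0.258 0 0.3 0.5 65.7 0;0.094 0.258 0 0.3 0.5 65.7 0;0.094 0.258 0 0.3 0.5 65.7 0;0.094 0.258 0 0.3 0.5 65.7 0;0.094 0.258 0 0.3 0.5 65.7 0;0.094 0.258 0 0.3 0.5 65.7 0;0.094 0.258 0 0.3 0.5 65.7 0;0.094 0.258 0 0.3 0.5 65.7 0;0.094 0.258 0 0.3 0.5 65.7 0;0.094 0.258 0 0.3 0.5 65.7 0;0.094 0.258 0 0.3 0.5 65.7 0'; python3 cap.py w5 wrist;  python3 cap.py s5 side;python3 cap.py t5 top;python3 go.py 0.499 0.1933 0.125 97.3;python3 - <<'E'
import pickle;from h import *
a=pickle.load(open("w5.pkl","rb"))[1]["color"][30:260,170:400];c=pickle.load(open("s5.pkl","rb"))[1]["color"][160:200,260:310];d=pickle.load(open("t5.pkl","rb"))[1]["color"][185:220,255:290]
b=pickle.load(open("s5.pkl","rb"))[1]["color"][190:290,210:290]
o=np.zeros((600,800,3),np.uint8);o[:300,:300]=cv2.resize(a,(300,300),interpolation=2);o[:309,410:790]=cv2.resize(c,(380,309),interpolation=2);o[315:595,:350]=cv2.resize(d,(350,280),interpolation=2)
o[315:595,400:624]=cv2.resize(b,(224,280),interpolation=2)
cv2.imwrite("pics/c6.png",cv2.cvtColor(o,cv2.COLOR_RGB2BGR))
E
```

```text
time_s: 10.65
position: [0.4967, 0.1937, 0.2157]
tcp_rot: [[-0.127, 0.992, -0.008], [0.992, 0.127, 0.003], [0.004, -0.008, -1.0]]
force: [-0.1, 0.6, -0.9]
opening: 0.203
grasp_force: 30.0
[0.4967235  0.19367342 0.21567996] 10.65 [297.31863964   0.         255.0891205 ]
[0.49679756 0.19369101 0.21579716] 10.7 [407.13778148   0.         254.97327371]
[0.49684849 0.19372805 0.21593385] 10.75 [490.63875431   0.         252.88938966]
[-0.0011  0.0027  0.091 ] [-0.4  -0.24  0.01]
yaw now 97.31 [0.4969 0.1937 0.216 ] [ 9.1 23.8 95.4  0.3 61.2  1.7] 10.8
```

View pics/c6.png

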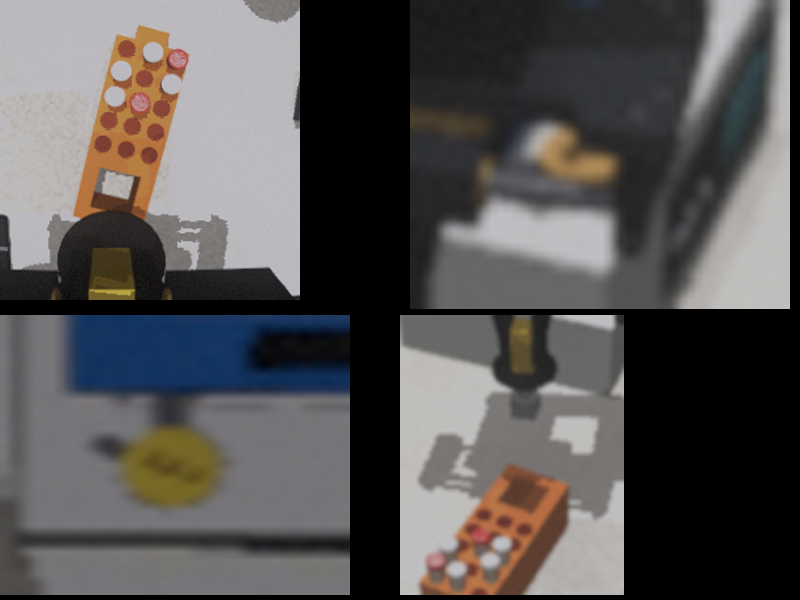

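The top crop shows the tongue swung to about 67° left of forward and clear of the lip. The wrist crop shows the hole mouth around (115,190) in the crop. I'll measure that.

Run:
```python
import pickle;from h import *
s,c=pickle.load(open("w5.pkl","rb"));P=[]
for x,y in((97,167),(141,176),(133,212),(90,207)):
    p=wonz(c,s,170+x/1.304,30+y/1.304,.055);P.append(p);print(p)
print(np.mean(P,0),[np.linalg.norm(P[i]-P[i-1]) for i in range(4)])
```

```text
[0.48125422 0.21210075 0.055     ]
[0.51929523 0.20924764 0.055     ]
[0.51709803 0.17662961 0.055     ]
[0.4793954  0.17626978 0.055     ]
[0.49926072 0.19356194 0.055     ] [np.float64(0.03587915122696647), np.float64(0.038147858572064396), np.float64(0.032691949377382824), np.float64(0.03770433950429919)]
```

```bash
python3 steer.py '-0.001 0.003 0.04 -0.4 -0.2 0 0;-0.001 0.003 0.075 -0.4 -0.2 0 0;-0.001 0.003 0.085 -0.4 -0.2 0 0;-0.001 0.003 0.085 -0.4 -0.2 0 0;-0.001 0.003 0.085 -0.4 -0.2 0 0';python3 go.py 0.4993 0.1936 0.0706 97.3
```

```text
time_s: 11.3
position: [0.5004, 0.1937, 0.1321]
tcp_rot: [[-0.127, 0.992, 0.002], [0.992, 0.127, 0.001], [0.001, 0.002, -1.0]]
force: [-0.1, 0.8, -0.8]
opening: 0.201
grasp_force: 30.0
[-0.     -0.0013  0.0615] [ 0.12 -0.04  0.  ]
yaw now 97.3 [0.5004 0.1937 0.1321] [ 9.2 30.8 99.8  0.1 49.3  1.9] 11.3
```

```bash
python3 steer.py '0 -0.001 0.025 0 0 0 0;0 -0.001 0.045 0 0 0 0;0 -0.001 0.055 0 0 0 0;0 -0.001 0.06 0 0 0 0;0 -0.001 0.061 0 0 0 0;0 -0.001 0.061 0 0 0 0'
```

```text
time_s: 11.9
position: [0.4992, 0.1936, 0.071]
tcp_rot: [[-0.127, 0.992, 0.002], [0.992, 0.127, 0.001], [0.001, 0.002, -1.0]]
force: [-0.2, 0.1, 0.1]
opening: 0.204
grasp_force: 30.0
```

```bash
python3 steer.py '0 0 0.001 0 0 0 0;0 0 0.001 0 0 0 0.5;0 0 0.001 0 0 0 0.5;0 0 0.001 0 0 0 0.5;0 0 0.001 0 0 0 0.5;0 0 -0.03 0 0 0 0.5;0 0 -0.07 0 0 0 0.5;0 0 -0.11 0 0 0 0.5;0 0 -0.13 0 0 0 0.5;0 0 -0.13 0 0 0 0.5;0 0 -0.13 0 0 0 0.5'; python3 cap.py w6 wrist;python3 - <<'E'
import pickle;from h import *
s,c=pickle.load(open("w6.pkl","rb"))
h=cv2.cvtColor(c["color"],cv2.COLOR_RGB2HSV);m=cv2.inRange(h,(22,120,130),(34,255,255));m[:150]=0;m[230:]=0;m[:,:220]=0;m[:,300:]=0
q=cv2.findNonZero(m).reshape(-1,2);P=np.array([wonz(c,s,u,v,.101)[:2] for u,v in q]).astype(np.float32);print(len(q),q.min(0),q.max(0),cv2.minAreaRect(P*1000))
b=cv2.inRange(h,(0,0,0),(180,255,60));k=np.zeros_like(b);k[120:225,215:300]=1;b*=k;n,l,st,ce=cv2.connectedComponentsWithStats(b);print(st[1:4])
q=cv2.findNonZero(b).reshape(-1,2);P=np.array([wonz(c,s,u,v,.059)[:2] for u,v in q]).astype(np.float32);print("flange",cv2.minEnclosingCircle(P*1000))
E
python3 go.py 0.5565 -0.1535 0.2 88
```

```text
time_s: 13.0
position: [0.498, 0.1933, 0.1999]
tcp_rot: [[-0.127, 0.992, -0.0], [0.992, 0.127, 0.001], [0.001, 0.0, -1.0]]
force: [0.1, 0.5, -0.3]
opening: 0.504
grasp_force: 0.0
[0.49802985 0.1933357  0.19993414] 13.0 [297.31863964   0.         255.0891205 ]
350 [247 183] [266 201] ((499.3909912109375, 193.27969360351562), (17.367937088012695, 17.354663848876953), 6.8492960929870605)
[[ 232  156   49   46 1216]
 [ 248  202    1    1    1]
 [ 251  202   11    2   12]]
flange ((503.0140380859375, 167.43145751953125), 52.29749298095703)
[-0.3514  0.0145 -0.0012] [-0.13 -0.02  9.3 ]
yaw now 97.3 [0.4974 0.1932 0.1991] [ 9.2 25.  96.6  0.  58.5  1.9] 13.05
```

The key is hanging again at (0.4994, 0.1933). Next is the lid handle.

```bash
python3 steer.py '-0.352 0.0155 0 -0.1 0 8.3 0.6;-0.352 0.0155 0 -0.1 0 8.3 0.6;-0.352 0.0155 0 -0.1 0 8.3 0.6;-0.352 0.0155 0 -0.1 0 8.3 0.6;-0.352 0.0155 0 -0.1 0 8.3 0.6;-0.352 0.0155 0 -0.1 0 8.3 0.6;-0.352 0.0155 0 -0.1 0 8.3 0.6;-0.352 0.0155 0 -0.1 0 8.3 0.6;-0.352 0.0155 0 -0.1 0 8.3 0.6;-0.352 0.0155 0 -0.1 0 8.3 0.6;-0.352 0.0155 0 -0.1 0 8.3 0.6'; python3 go.py 0.557 -0.154 0.119 89; python3 cap.py w7 wrist
```

```text
time_s: 14.15
position: [0.5577, -0.1519, 0.199]
tcp_rot: [[0.016, 1.0, -0.0], [1.0, -0.016, 0.002], [0.002, -0.0, -1.0]]
force: [0.4, 0.4, -0.1]
opening: 0.6
grasp_force: 0.0
[-0.0023 -0.0006  0.08  ] [-0.03 -0.12  0.11]
yaw now 89.11 [ 0.5577 -0.1519  0.199 ] [-26.4  28.2  90.4   0.1  61.5 -25.5] 14.15
[ 0.55768169 -0.1518536   0.19904956] 14.15 [297.31863964   0.         255.0891205 ]
```

View pics/w7.png

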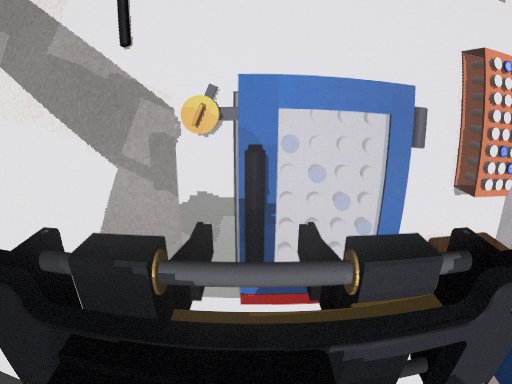

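The bar is centred between the fingers at column 255. The tongue is at (211,91), about 65° yaw, so it is at its stop. Now I'll descend and grip.

```bash
python3 steer.py '-0.002 -0.0005 0.04 0 0 0 0.6;-0.002 -0.0005 0.07 0 0 0 0.6;-0.002 -0.0005 0.08 0 0 0 0.6;-0.002 -0.0005 0.08 0 0 0 0.6;-0.002 -0.0005 0.08 0 0 0 0;-0.002 -0.0005 0.08 0 0 0 0;-0.002 -0.0005 0.08 0 0 0 0;-0.002 -0.0005 0.08 0 0 0 0;-0.002 -0.0005 0.08 0 0 0 0;-0.002 -0.0005 0.08 0 0 0 0;-0.002 -0.0005 0.08 0 0 0 0'
python3 - <<'E'
from rig import bot;import numpy as np
s=bot.read_state();p=s["position"];R=s["tcp_rot"];a0=np.arctan2(.042,.155);r=np.hypot(.155,.042)
for th in (.1,.2,.3,.4,.5,.55,.58,.6):
    d=np.array([r*(np.cos(a0)-np.cos(a0+th)),0,r*(np.sin(a0+th)-np.sin(a0))]);d[1]=-np.radians(1)*d[0];print(th,(R.T@d).round(4))
E
```

```text
time_s: 15.3
position: [0.5569, -0.1558, 0.12]
tcp_rot: [[0.017, 1.0, -0.001], [1.0, -0.017, 0.001], [0.001, -0.001, -1.0]]
force: [-3.7, -1.7, 2.6]
opening: 0.174
grasp_force: 30.0
0.1 [ 0.      0.005  -0.0153]
0.2 [ 0.      0.0114 -0.03  ]
0.3 [ 0.      0.0193 -0.0439]
0.4 [ 0.      0.0286 -0.0571]
0.5 [ 0.      0.0391 -0.0692]
0.55 [ 0.      0.0448 -0.0749]
0.58 [ 0.      0.0483 -0.0781]
0.6 [ 0.      0.0507 -0.0802]
```

```bash
python3 steer.py '0 0.0025 -0.008 0 0 0 0;0 0.005 -0.015 0 0 0 0;0 0.008 -0.023 0 0 0 0;0 0.0114 -0.03 0 0 0 0;0 0.015 -0.037 0 0 0 0;0 0.0193 -0.044 0 0 0 0;0 0.0238 -0.0505 0 0 0 0;0 0.0286 -0.057 0 0 0 0;0 0.0338 -0.063 0 0 0 0;0 0.0391 -0.069 0 0 0 0;0 0.0448 -0.075 0 0 0 0;0 0.0483 -0.078 0 0 0 0;0 0.0483 -0.078 0 0 0 0;0 0.0483 -0.078 0 0 0 0'; python3 cap.py w8 wrist;python3 cap.py s8 side;python3 cap.py t8 top
python3 - <<'E'
import pickle;from h import *
c=pickle.load(open("s8.pkl","rb"))[1]["color"][95:205,195:325];d=pickle.load(open("t8.pkl","rb"))[1]["color"][130:220,240:350]
w=pickle.load(open("w8.pkl","rb"))[1]["color"]
o=np.zeros((600,800,3),np.uint8);o[:338,:400]=cv2.resize(c,(400,338),interpolation=2);o[:327,400:800]=cv2.resize(d,(400,327),interpolation=2);o[340:600,:347]=cv2.resize(w,(347,260))
cv2.imwrite("pics/c8.png",cv2.cvtColor(o,cv2.COLOR_RGB2BGR))
E
```

```text
time_s: 16.7
position: [0.6002, -0.1566, 0.1978]
tcp_rot: [[0.016, 1.0, -0.013], [1.0, -0.016, 0.001], [0.001, -0.013, -1.0]]
force: [-14.8, -2.6, 5.4]
opening: 0.173
grasp_force: 30.0
[ 0.60023359 -0.15661315  0.19780581] 16.7 [297.31863964   0.         255.0891205 ]
[ 0.60018175 -0.15664245  0.1977469 ] 16.75 [407.13778148   0.         254.97327371]
[ 0.60019087 -0.15661555  0.19774727] 16.8 [490.63875431   0.         252.88938966]
```

View pics/c8.png

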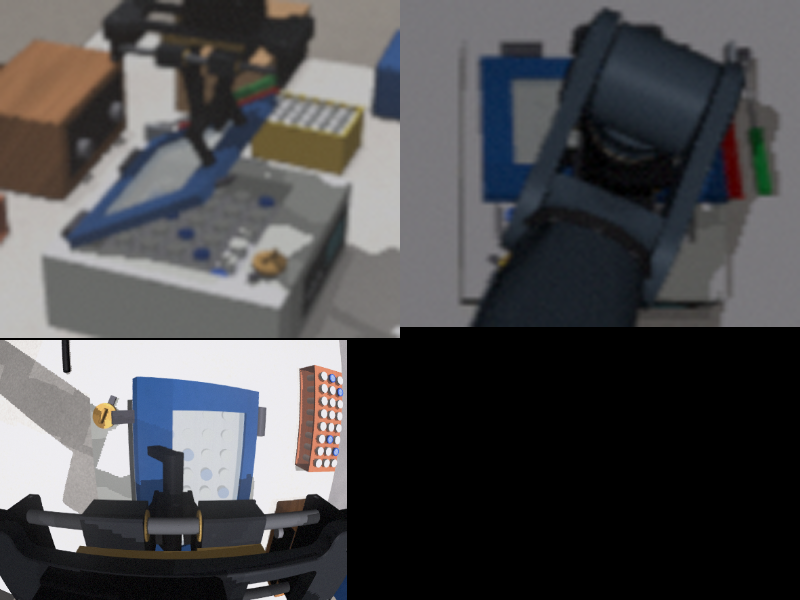

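The lid is up with both posts in the grip. In the side crop the red strip (250-275,95) lies close under the green arm (240-275,85). I'll measure the angle of each with the same method.

```bash
cat > ang.py <<'E'
import pickle,sys;from h import *
H=np.array([.712,-.158,.096]);yw=np.radians(-1);R=np.array([[np.cos(yw),-np.sin(yw),0],[np.sin(yw),np.cos(yw),0],[0,0,1]])
def arm(r,d=.170):
    o=R.T@(r[0]-H);e=R.T@r[1];q=np.roots([e[0]**2+e[2]**2,2*(o[0]*e[0]+o[2]*e[2]),o[0]**2+o[2]**2-d*d])
    P=[o+np.real(t)*e for t in q];p=max(P,key=lambda p:p[2]);return p.round(4),np.arctan2(p[2],-p[0]).round(3)
def plane(r,y):
    o=R.T@(r[0]-H);e=R.T@r[1];return o+e*(y-o[1])/e[1]
k=sys.argv[1]
for f,b in(("s",(240,100,310,150)),("t",(310,130,360,195))):
    c=pickle.load(open(f+k+".pkl","rb"))[1]
    for nm,lo,hi in(("red",(0,130,40),(8,255,255)),("green",(40,80,35),(85,255,255))):
        m,B=blobs(c["color"],lo,hi,b)
        l,n,C=None,None,B[0];m2=m
        pts=cv2.findNonZero(m).reshape(-1,2);end=pts[np.argsort(pts[:,0] if f=="s" else pts[:,1])[-6:]].mean(0)
        print(f,nm,C[0],C[1],C[2],"end",end,arm(ray(c,*end)))
        yp=-.117 if nm=="red" else -.147
        if f=="s":
            W=np.array([plane(ray(c,u,v),yp) for u,v in pts]);L=cv2.fitLine(W[:,[0,2]].astype(np.float32),cv2.DIST_HUBER,0,1e-4,1e-4).ravel()
            print("   line slope ang",np.arctan2(-L[1],L[0]),"through-centroid ang",np.arctan2(L[3],-L[2]),L[2:])
E
python3 ang.py 8
```

```text
Traceback (most recent call last):
  File "ang.py", line 13, in <module>
    l,n,C=None,None,B[0];m2=m
                    ~^^^
IndexError: list index out of range
```

```bash
python3 - <<'E'
s=open("ang.py").read()
s=s.replace('''        m,B=blobs(c["color"],lo,hi,b)
        l,n,C=None,None,B[0];m2=m
''','''        i=c["color"].astype(int);r,g,bl=i[...,0],i[...,1],i[...,2];x0,y0,x1,y1=b
        M=(r>1.8*g)&(r>1.8*bl)&(r>50) if nm=="red" else (g>1.35*r)&(g>1.2*bl)&(g>35)
        m=np.zeros(r.shape,np.uint8);m[y0:y1,x0:x1]=M[y0:y1,x0:x1]
''').replace("C[0],C[1],C[2]","m.sum()")
open("ang.py","w").write(s)
E
python3 ang.py 8
```

```text
s red 4 end [280.5 125. ] (array([-0.1387, -0.0909,  0.0983]), np.float64(0.616))
   line slope ang 0.503982 through-centroid ang 0.5749548 [-0.13031197  0.08443972]
s green 34 end [283.         120.83333333] (array([-0.1377, -0.1192,  0.0997]), np.float64(0.627))
   line slope ang 0.571444 through-centroid ang 0.5959214 [-0.11082897  0.07516043]
t red 71 end [332.  183.5] (array([-0.1452, -0.1181,  0.0884]), np.float64(0.547))
t green 71 end [340.  182.5] (array([-0.1424, -0.1435,  0.0928]), np.float64(0.578))
```

```bash
python3 steer.py '0 0 -0.003 0 0 0 0;0 0 -0.005 0 0 0 0;0 0 -0.005 0 0 0 0;0 0 -0.005 0 0 0 0;0 0 -0.005 0 0 0 0;0 0 -0.005 0 0 0 0'; python3 cap.py s9 side;python3 cap.py t9 top; python3 ang.py 9
python3 - <<'E'
import pickle;from h import *
d=pickle.load(open("t9.pkl","rb"))[1]["color"][150:195,315:350];c=pickle.load(open("s9.pkl","rb"))[1]["color"][105:140,250:300]
o=np.zeros((500,800,3),np.uint8);o[:450,:350]=cv2.resize(d,(350,450),interpolation=2);o[:301,360:790]=cv2.resize(c,(430,301),interpolation=2)
cv2.imwrite("pics/c9.png",cv2.cvtColor(o,cv2.COLOR_RGB2BGR))
E
```

```text
time_s: 17.45
position: [0.6043, -0.1568, 0.2021]
tcp_rot: [[0.017, 1.0, -0.003], [1.0, -0.017, 0.001], [0.001, -0.003, -1.0]]
force: [-4.8, -3.9, -4.0]
opening: 0.173
grasp_force: 30.0
[ 0.60434892 -0.1567666   0.20206367] 17.45 [407.13778148   0.         254.97327371]
[ 0.60432077 -0.15676053  0.2020602 ] 17.5 [490.63875431   0.         252.88938966]
s red 2 end [283.  122.5] (array([-0.1397, -0.1134,  0.0968]), np.float64(0.606))
   line slope ang -1.5346849 through-centroid ang 0.60057783 [-0.13860056  0.09493936]
s green 15 end [280.33333333 120.83333333] (array([-0.1332, -0.1048,  0.1056]), np.float64(0.67))
   line slope ang 0.6140775 through-centroid ang 0.6101107 [-0.1116036   0.07802025]
t red 71 end [332.5 182.5] (array([-0.1425, -0.119 ,  0.0927]), np.float64(0.577))
t green 71 end [340.  182.5] (array([-0.1424, -0.1435,  0.0928]), np.float64(0.578))
```

View pics/c9.png

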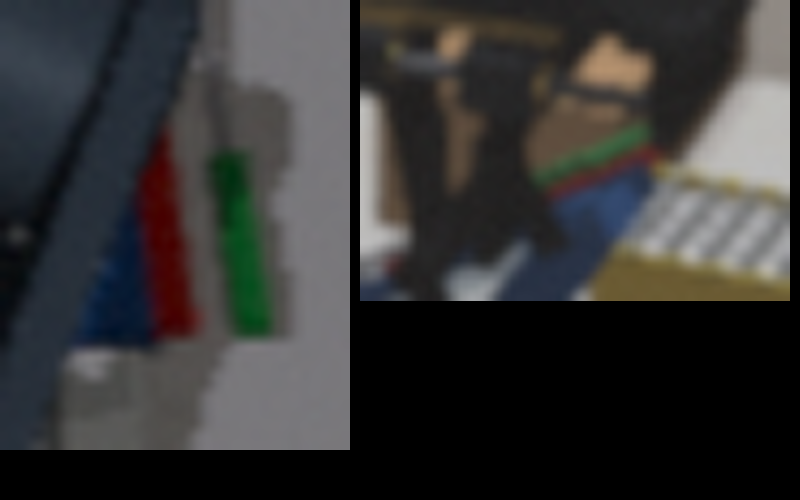

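The red and green strips are parallel in the side crop and end level in the top crop (row ≈335 for both), so the lid is at the mark. I'll let it settle and hand in.

```bash
python3 steer.py '0 0 0 0 0 0 0;0 0 0 0 0 0 0;0 0 0 0 0 0 0;0 0 0 0 0 0 0;0 0 0 0 0 0 0'; python3 cap.py t10 top; python3 cap.py s10 side; python3 ang.py 10 | grep ^t; python3 -c "
from rig import bot;print(bot.read_state()['qvel'].round(2));print(bot.hand_in())"
```

```text
time_s: 18.05
position: [0.6043, -0.1567, 0.2021]
tcp_rot: [[0.017, 1.0, -0.004], [1.0, -0.017, 0.001], [0.001, -0.004, -1.0]]
force: [-5.4, -4.4, -4.2]
opening: 0.174
grasp_force: 30.0
[ 0.60432568 -0.15674498  0.20205665] 18.05 [490.63875431   0.         252.88938966]
[ 0.60434647 -0.15676404  0.20205952] 18.1 [407.13778148   0.         254.97327371]
t red 72 end [332.5 182.5] (array([-0.1425, -0.119 ,  0.0927]), np.float64(0.577))
t green 72 end [340.  182.5] (array([-0.1424, -0.1435,  0.0928]), np.float64(0.578))
[ 0.05  0.01 -0.   -0.12 -0.05 -0.1 ]
the job is handed in; nothing more can be done
None
```

The job is handed in at about 18 s: the screw was turned to its stop with the key, the key hangs back in its hole, and the lid is held steady at the green marker (0.577 against 0.578 rad in the top view); the hand-in returned no verdict.

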